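# Sort the bench parts into the service case and trays

### The arm

A 7-joint arm with a two-finger parallel gripper is mounted at the origin on the work surface. World frame = base frame: x ahead of the robot, y to its left, z up, the work surface at z = 0. Lengths are in m, angles in rad, forces in N, time in s.
With the tool pointing down it reaches from about 0.4 to 0.85 m from the base axis. Payload 10.4 kg.
Tool frame: the origin (TCP) lies between the finger pads; the fingertips stand 14 mm ahead of it and the grasp point (between the pads) lies 5 mm behind it (r.finger_overhang is the z of the fingertips in the tool frame, in m); z points along the fingers, y is the line along which they close (so a half turn about z gives the same grasp; the last joint's range is limited). The gripper opens to 87 mm and grips with 3 to 60 N. Pads are 19 mm wide; open, the fingers measure 117 mm over their backs; the gripper's body (75 mm by 190 mm) begins 51 mm behind the grasp point.
Start: joints at [-1.235, 0.332, -0.065, 1.46, 0.022, 1.35, -0.088], TCP at [0.219, 0.585, 0.237] pointing down, gripper open.
Joint ranges: [-2.6, 2.6], [-0.5, 2.12], [-1.47, 1.34], [0.16, 2.42], [-1.27, 4.41], [0.06, 2.06], [-2.6, 2.6]. Speed limits (rad/s): [2.22, 2.22, 2.79, 2.79, 3.14, 3.14, 3.14].

### API

Orientations are given as a unit quaternion [x, y, z, w].
In Python, from bench import r, optics gives the robot as it stands.
- The arm moves only by the shell command python3 -m pendant 'ROWS' [FORCE]. ROWS is JSON, a list of rows, each a list of 7 numbers: the closure, from -1 (fully open) to 1 (shut), then the shift along the tool's x, y, z scaled (see below), then the turn, a rotation vector about the tool's x, y, z scaled (see below). In form: [[grip, x, y, z, rx, ry, rz], ...]. A call has 1 to 8 rows; each row is the pose to reach, as a shift and turn from the pose commanded when the call began, along the tool's axes at that moment; what a row does not reach only later rows make up. The controller multiplies each number of a shift by 0.3 m and each number of a turn by 120 degrees. A row lasts 1/8 s, in which the tool goes at most 62.5 mm and 10.7 degrees, less where a joint would pass 70% of its speed; a pose out of reach is approached as far as the arm can. A call with a number of a shift or a turn outside -1 to 1 is refused whole. A call with a gripper value outside its range is refused whole. The fingers move at their own pace and stop on an object; FORCE is the grip in N (left out, the last holds). Time passes only in rows, so rows that repeat a pose let the fingers close. It gives the time, the measured TCP pose, the force, the opening and the grip force at its end, in the units of the state.
- r.read_state(): the state, without advancing time (a new reading comes with each control period).
- optics.camera(name): name is "scene" or "top" or "wrist"; returns a dict with "pixels" (480x640x3 uint8, red, green, blue), "vfov" (degrees; the focal length in pixels is half the picture's height over the tangent of half this angle, whatever the lens; pixels are square), "cx", "cy" (the principal point, pixels), "rvec" (rotation vector, rad) and "tvec" (3), from world to camera coordinates, as OpenCV has them. Camera axes: x right, y down, z forward; pixel columns grow to the right and rows downward; lengths in m; the calibration is good to about 2 mm. The wrist camera is an equidistant fisheye: a pixel r from the principal point sees the ray r / f radians off the axis. A picture is of the moment at which its call begins. There is no depth.
- r.close_job(): hands the job in; it is judged then, once.
The state is a dict: "time": time; "joint_positions": joint angles; "joint_vel": joint speeds; "joint_torque": joint torques, N m; "ee_pos": TCP position; "eef_rot": TCP orientation; "ft_force": force on the tool from outside, world axes, zero at the start; "torque": the same for the moment, N m; "width": finger opening in m; "grip_force": force on a finger pad.
Only numpy, scipy, OpenCV 4.12 (cv2) and the standard library are available. Lean on these libraries where they do the work, as an engineer would, in place of code of your own. Each camera call takes 0.05 s, during which the arm holds its last target. There are 200 camera calls.

### The job

Sort the four loose display parts on this LED panel bench. Swing the grey top tray of the black service case up and back, lay the silver power unit flat in the compartment underneath, and lower the tray fully home again; the brass-headed magnet foot goes standing in the grey top tray, the black LED tile flat in the blue tray and the green control card flat in the yellow tray.

Things in the scene. Friction and masses are not known exactly. Their poses are not given: they have to be found in the camera images.
- power_unit: silver metal power unit with rows of dark vent holes and a black terminal strip at one end, loose; 80 (its x) x 42 (its y) x 30 mm high, about 0.2 kg. Origin at the centre of its underside, z up. Goes in the case's lower compartment
- led_tile: small black square LED tile with a 6 x 6 grid of white dots on top, loose; 56 x 56 x 20 mm high. Origin at the centre of its underside, z up. Goes in the blue tray
- control_card: control card: green circuit board with two white connectors on a black carrier, loose; 76 (its x) x 44 (its y) mm, 20 mm high to the board's top, connectors to 25 mm. Origin at the centre of its underside, z up. Goes in the yellow tray
- magnet_foot: round magnet foot, loose, standing upright: steel base 36 mm across and 14 mm high, brass head 26 mm across above it, 34 mm high in all. Origin at the centre of its underside, z up. Goes in the case's grey top tray
- case: black open-topped service case, fixed to the table; 160 (its x) x 220 (its y) x 55 mm high, walls and floor 4 mm. The whole inside is one compartment, its floor 4 mm above the table. Origin at the centre of its underside; its -x side (steel catch) faces roughly to the robot, z up. At the start the grey top tray covers it
- top_tray: grey tray on side links above the case; 150 (its x) x 204 (its y) x 28 mm high, walls and floor 4 mm, split by a 6 mm wide, 28 mm high divider along x into two pockets (either will do). Origin at the centre of its underside, 58 mm above the case's origin when lowered; stays level, axes as the case's. Open, it is 141 mm towards the case's +x, same height, and the compartment is clear
- tray_grip (a point): centre of the red grip on the tray's divider, 45 mm above the centre of the tray's underside. The grip is 60 mm long in the tray's x, 14 mm thick in its y, and reaches from 28 to 62 mm above the tray's underside: pinch it from above across its thickness
- swing (a joint): angle of the side links (rad): 0 tray fully home (start), 1.22 top of the swing, 2.44 fully open. In the case's frame (m) the tray's origin moves on a circle: with a = 0.349 + angle, x = 0.0705 - 0.075 cos(a), z = 0.0324 + 0.075 sin(a). Light and damped (about 4 N to lift); let go, it sinks by its weight to the nearer end and stays there
- blue_tray: blue open tray, fixed to the table; 120 (its x) x 130 (its y) x 34 mm high, walls and floor 4 mm. Origin at the centre of its underside, z up
- yellow_tray: yellow open tray, fixed to the table; same size as the blue one, 120 (its x) x 130 (its y) x 34 mm high, walls and floor 4 mm. Origin at the centre of its underside, z up
Things that resemble listed ones, but are neither listed nor needed, are in the scene too. What is meant by the power_unit is not pink or red, and is the smaller of those in its own colour.

How it is judged:
On the way, in this order (a step that is already met when the one before it is completed fails the run):
1. the top tray is swung fully open (value of joint swing above 2.2 rad), for 0.1 s.
2. the power unit lies in the lower compartment (x of power_unit in the frame of case between -0.065 and 0.065 m and y of power_unit in the frame of case between -0.095 and 0.095 m and z of power_unit in the frame of case between -0.003 and 0.012 m and angle between power_unit's own z axis and vertical below 0.15 rad), for 0.2 s.
3. the top tray is lowered home (value of joint swing below 0.08 rad), for 0.2 s.
At the end, for the whole second after the job is handed in: top tray home (swing below 0.08 rad); power unit in the lower compartment, magnet foot in the top tray, LED tile in the blue tray, control card in the yellow tray, each inside the walls, its underside within 12 mm of the container's underside, within 0.15 rad of upright, and at rest (all of step 2 and value of joint swing below 0.08 rad and x of magnet_foot in the frame of top_tray between -0.07 and 0.07 m and y of magnet_foot in the frame of top_tray between -0.1 and 0.1 m and z of magnet_foot in the frame of top_tray between -0.003 and 0.012 m and angle between each of magnet_foot, led_tile, control_card's own z axis and vertical below 0.15 rad and x of led_tile in the frame of blue_tray between -0.055 and 0.055 m and y of led_tile in the frame of blue_tray between -0.06 and 0.06 m and z of led_tile in the frame of blue_tray between -0.003 and 0.012 m and x of control_card in the frame of yellow_tray between -0.055 and 0.055 m and y of control_card in the frame of yellow_tray between -0.06 and 0.06 m and z of control_card in the frame of yellow_tray between -0.003 and 0.012 m and linear speed of each of power_unit, led_tile, control_card, magnet_foot below 0.02 m/s); the robot touches nothing.
It also fails if it takes over 138 s, if anything falls off the work surface, if the arm or the gripper's body presses on something with over 40 N, if the wrist force passes 120 N, or if a joint passes its speed limit or range.

## Working session

There is one attempt and no reset: what is moved stays moved. The work goes in short steps, Python scripts to look and compute and a shell command to move; the robot and the scene stay as the last step left them, time stands still between calls to the robot, and variables do not carry over. Pictures are saved under pics/ and viewed, at most 16 in all, crops included, and the job is handed in when it is done.

```bash
mkdir -p pics; ls; cat > h.py <<'E'
import numpy as np, cv2
from scipy.spatial.transform import Rotation as R
from bench import r, optics
def shot(name,fn=None):
    c=optics.camera(name)
    if fn: cv2.imwrite('pics/'+fn,cv2.cvtColor(np.asarray(c['pixels']),cv2.COLOR_RGB2BGR))
    return c
def cal(c):
    f=240/np.tan(np.radians(c['vfov'])/2); return f,R.from_rotvec(c['rvec']).as_matrix(),np.array(c['tvec'])
def ray(c,u,v,fish=False):
    f,M,t=cal(c); x=(u-c['cx'])/f; y=(v-c['cy'])/f
    if fish:
        th=np.hypot(x,y); s=np.sin(th)/th if th>1e-9 else 1; d=np.array([x*s,y*s,np.cos(th)])
    else: d=np.array([x,y,1.])
    d=M.T@d; return -M.T@t, d/np.linalg.norm(d)
def atz(c,u,v,z,fish=False):
    o,d=ray(c,u,v,fish); return o+d*(z-o[2])/d[2]
def tri(rays):
    A=np.zeros((3,3));b=np.zeros(3)
    for o,d in rays:
        P=np.eye(3)-np.outer(d,d);A+=P;b+=P@o
    p=np.linalg.solve(A,b); return p,[np.linalg.norm((np.eye(3)-np.outer(d,d))@(p-o)) for o,d in rays]
def proj(c,p,fish=False):
    f,M,t=cal(c); q=M@np.array(p)+t
    if fish:
        n=np.hypot(q[0],q[1]); th=np.arctan2(n,q[2]); return f*th*q[0]/n+c['cx'], f*th*q[1]/n+c['cy']
    return f*q[0]/q[2]+c['cx'], f*q[1]/q[2]+c['cy']
def go(p,yaw=None):
    "shift for target TCP p (world) and turn about tool z for tool-y axis world direction yaw; from current pose"
    s=r.read_state(); M=R.from_quat(s['eef_rot']).as_matrix()
    d=M.T@(np.array(p)-s['ee_pos']); print('shift',np.round(d/0.3,4))
    if yaw is not None:
        a=M.T@np.array([np.cos(yaw),np.sin(yaw),0]); w=np.arctan2(-a[0],a[1]); w=(w+np.pi/2)%np.pi-np.pi/2
        print('turn rz',round(np.degrees(w)/120,4))
        print('j7',s['joint_positions'][6])
E
cat > a.py <<'E'
from h import *
import pickle
for n in ['scene','top','wrist']:
    c=shot(n,n+'0.png'); pickle.dump(c,open(n+'.pkl','wb')); print(n,c['vfov'],c['cx'],c['cy'],-cal(c)[1].T@cal(c)[2])
s=r.read_state(); print(s, r.finger_overhang); print(R.from_quat(s['eef_rot']).as_matrix())
E
python3 a.py
```

```text
pics
scene 53.954266677112116 327.94904413629365 235.0903811945323 [ 0.85631313 -0.54165009  0.78536099]
top 52.93404492792776 314.7457372773763 244.38021919109565 [ 0.34885831 -0.07695717  1.27677436]
wrist 65.70646984690485 321.61055777627314 237.91422863719706 [0.14358999 0.61395548 0.38533945]
{'time': 0.15, 'joint_positions': array([-1.23456615,  0.33272709, -0.06469383,  1.4607157 ,  0.02160089,
        1.3498931 , -0.08847998]), 'joint_vel': array([ 0.00018843, -0.00261868, -0.00099413, -0.00310279,  0.00095541,
        0.00052627,  0.00010464]), 'joint_torque': array([-5.45990133e-04, -6.23632836e+01,  2.39813933e-02, -3.90140927e+01,
       -6.11849735e-02,  3.71849514e-02,  7.73360375e-05]), 'ee_pos': array([0.21939735, 0.58494603, 0.23595205]), 'eef_rot': array([ 1.78438995e-01,  9.83950837e-01, -5.19219206e-04, -7.05878404e-05]), 'ft_force': array([ 0.18154853,  0.01473128, -0.96645005]), 'torque': array([ 0.02424914, -0.01279754, -0.02609817]), 'grip_force': 0.0, 'width': 0.08699967969505869} 0.014
[[-9.36319040e-01  3.51150324e-01 -3.24207836e-04]
 [ 3.51150470e-01  9.36318511e-01 -9.96581099e-04]
 [-4.63879772e-05 -1.04696359e-03 -9.99999451e-01]]
```

View pics/scene0.png

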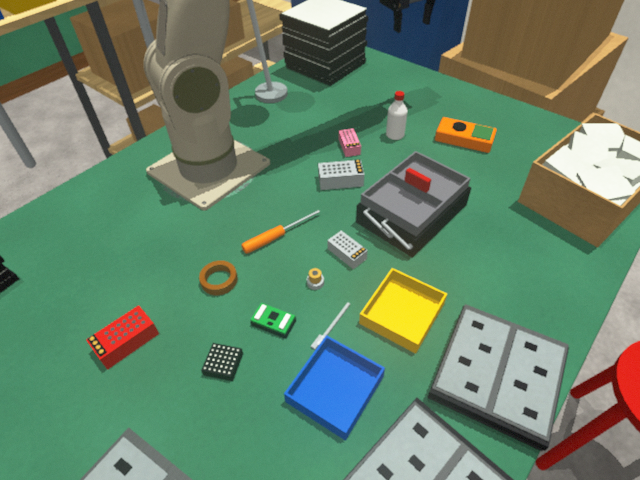

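View pics/top0.png

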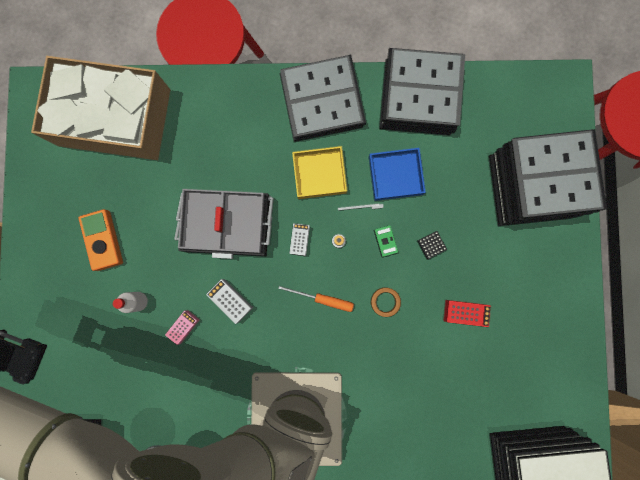

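The two views show the smaller silver unit at top (300,240)/scene (347,248), and the larger silver lookalike at top (229,301). The foot is at top (339,241), the card at (386,241), the tile at (432,245), the yellow tray at (320,173), the blue tray at (397,175) and the case at (224,222). I'll crop both for precise corners.

```bash
python3 - <<'E'
import cv2
t=cv2.imread('pics/top0.png'); s=cv2.imread('pics/scene0.png')
def crop(im,x,y,w,h,k,fn):
    o=cv2.resize(im[y:y+h,x:x+w],None,fx=k,fy=k,interpolation=cv2.INTER_CUBIC)
    for u in range((x//20+1)*20,x+w,20):
        cv2.line(o,((u-x)*k,0),((u-x)*k,6),(255,255,255),1); cv2.putText(o,str(u),((u-x)*k-10,16),0,.35,(255,255,255),1)
    for v in range((y//20+1)*20,y+h,20):
        cv2.line(o,(0,(v-y)*k),(6,(v-y)*k),(255,255,255),1); cv2.putText(o,str(v),(8,(v-y)*k+4),0,.35,(255,255,255),1)
    cv2.imwrite('pics/'+fn,o)
crop(t,285,145,160,115,5,'tA.png'); crop(t,170,180,110,85,7,'tB.png')
crop(s,195,225,195,150,4,'sA.png'); crop(s,350,145,125,105,6,'sB.png'); 
E
```

```text
(no output)
```

View pics/tA.png

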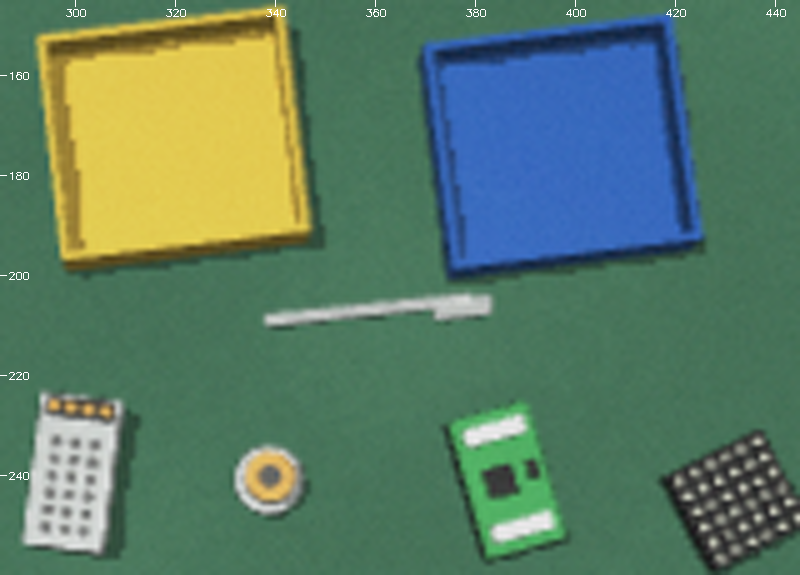

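View pics/tB.png

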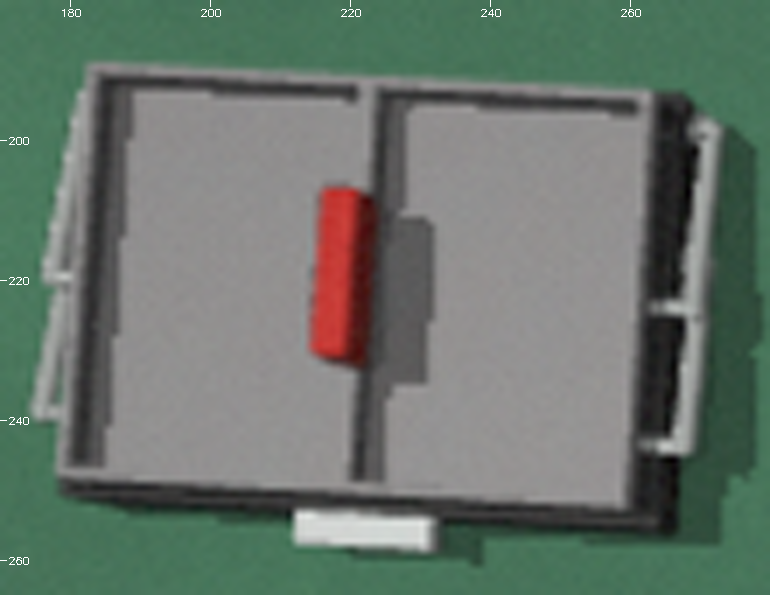

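View pics/sA.png

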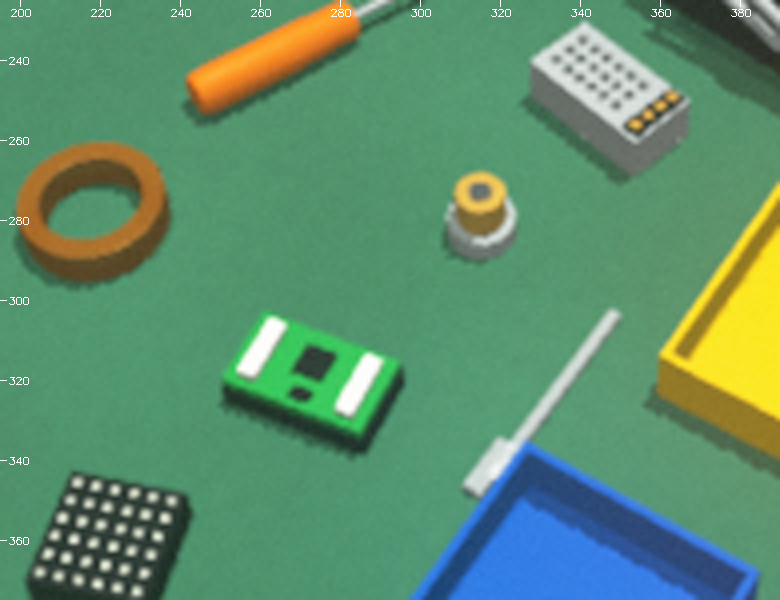

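View pics/sB.png

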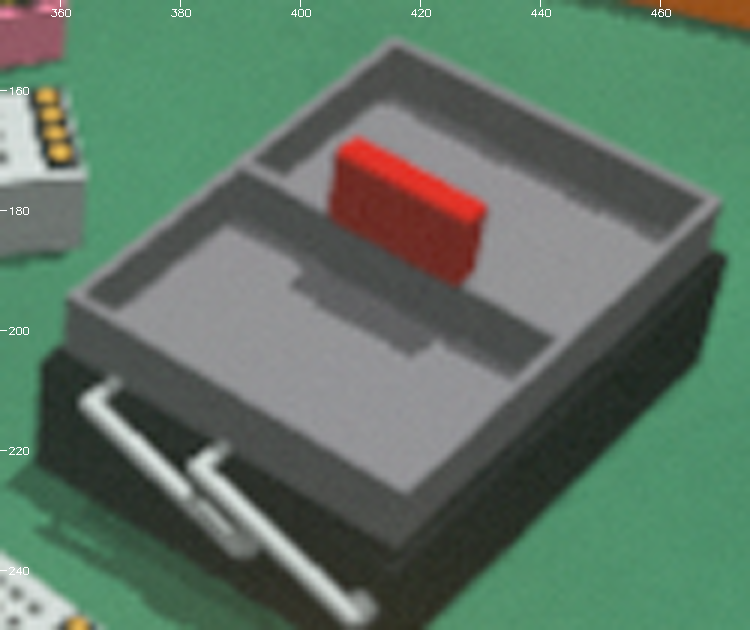

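tA, tB, sA and sB give the corners of the unit, card, tile, foot, both trays, the grey tray rim and the red grip (grip top at top (218,219)/scene (419,175)). Now I'll triangulate them.

```bash
cat > b.py <<'E'
from h import *
import pickle
T=pickle.load(open('top.pkl','rb'));S=pickle.load(open('scene.pkl','rb'))
A=lambda p:(285+p[0]/5,145+p[1]/5); B=lambda p:(170+p[0]/7,180+p[1]/7)
C=lambda p:(195+p[0]/4,225+p[1]/4); D=lambda p:(350+p[0]/6,145+p[1]/6)
def pair(n,a,b):
    p,e=tri([ray(T,*a),ray(S,*b)]); print(n,np.round(p,4),'err mm',np.round(1e3*e[0],1)); return p
def yaw(a,b): print('   len',np.round(np.linalg.norm((b-a)[:2]),4),'dir deg',np.degrees(np.arctan2(b[1]-a[1],b[0]-a[0])).round(1))
P=[pair('psu',A(a),C(b)) for a,b in [((44,394),(690,103)),((121,402),(633,142)),((103,552),(530,65)),((24,543),(582,20))]]
print(np.mean(P,0)); yaw(P[3],P[0]);yaw(P[2],P[1]);yaw(P[1],P[0])
P=[pair('card',A(a),C(b)) for a,b in [((449,425),(403,362)),((527,403),(362,435)),((567,538),(225,380)),((487,558),(267,315))]]
print(np.mean(P,0)); yaw(P[3],P[0]);yaw(P[2],P[1]);yaw(P[1],P[0])
pair('foot',A((270,475)),C((480,190)))
# tile
for n,a,b in [('tile l',(663,480),(75,472)),('tile t',(762,430),(187,492))]: pair(n,A(a),C(b))
for q in [(663,480),(762,430),(717,572)]: print('tile z20',atz(T,*A(q),.02))
for n,q in [('yel',[(37,38),(287,10),(312,232),(65,262)]),('blu',[(423,45),(670,18),(702,235),(450,272)])]:
    P=np.array([atz(T,*A(x),.034) for x in q]); print(n,P.round(4).tolist(),P.mean(0)); yaw(P[3],P[0]);yaw(P[2],P[1]);yaw(P[1],P[0]);yaw(P[2],P[3])
pair('yel bl corner',A((65,262)),C((660,355))); pair('blu bl corner',A((450,272)),C((525,443)))
P=[pair('tray',B(a),D(b)) for a,b in [((90,65),(720,203)),((60,475),(397,38)),((630,508),(70,297))]]
yaw(P[1],P[0]);yaw(P[2],P[1]); print('centre',(P[0]+P[2])/2)
Q=np.array([atz(T,*B(x),.086) for x in [(90,65),(652,92),(630,508),(60,475)]]); print(Q.mean(0)); yaw(Q[3],Q[0]);yaw(Q[2],Q[1]);yaw(Q[1],Q[0])
a=pair('grip hi',B((340,189)),D((480,212)));b=pair('grip lo',B((329,357)),D((349,145))); yaw(b,a); print((a+b)/2)
s=B((0,0)); 
E
python3 b.py
```

```text
psu [0.5014 0.0064 0.0238] err mm 2.0
psu [ 0.4959 -0.0347  0.0265] err mm 1.0
psu [ 0.418  -0.0247  0.0233] err mm 1.5
psu [0.4224 0.0159 0.0278] err mm 1.1
[ 0.45942188 -0.00926397  0.02533337]
   len 0.0796 dir deg -6.9
   len 0.0785 dir deg -7.3
   len 0.0415 dir deg 82.3
card [ 0.4852 -0.2053  0.015 ] err mm 2.6
card [ 0.4966 -0.2465  0.0142] err mm 2.5
card [ 0.4255 -0.2659  0.0149] err mm 2.7
card [ 0.4147 -0.2252  0.0129] err mm 1.6
[ 0.4555109  -0.23571231  0.01423883]
   len 0.0733 dir deg 15.7
   len 0.0737 dir deg 15.3
   len 0.0427 dir deg 105.4
foot [ 0.457  -0.1118  0.0323] err mm 1.3
tile l [ 0.4394 -0.3317  0.044 ] err mm 22.2
tile t [ 0.4814 -0.3452  0.0804] err mm 13.0
tile z20 [ 0.4535775  -0.31754989  0.02      ]
tile z20 [ 0.47950094 -0.36942323  0.02      ]
tile z20 [ 0.40552682 -0.34454966  0.02      ]
yel [[0.687, 0.0082, 0.034], [0.7008, -0.1231, 0.034], [0.5829, -0.1353, 0.034], [0.5679, -0.0065, 0.034]] [ 0.63462516 -0.0641817   0.034     ]
   len 0.12 dir deg 7.1
   len 0.1186 dir deg 5.9
   len 0.1321 dir deg 96.0
   len 0.1297 dir deg 96.6
blu [[0.6815, -0.1941, 0.034], [0.6948, -0.3231, 0.034], [0.5799, -0.3374, 0.034], [0.5613, -0.2068, 0.034]] [ 0.62937426 -0.26535527  0.034     ]
   len 0.1208 dir deg 6.0
   len 0.1157 dir deg 7.1
   len 0.1297 dir deg 95.9
   len 0.132 dir deg 98.1
yel bl corner [ 0.5639 -0.0284 -0.1   ] err mm 39.9
blu bl corner [ 0.5637 -0.2066  0.0258] err mm 1.4
tray [0.5836 0.2831 0.08  ] err mm 1.3
tray [0.4355 0.2911 0.0819] err mm 2.0
tray [0.4231 0.0871 0.0821] err mm 2.5
   len 0.1483 dir deg -3.1
   len 0.2043 dir deg 86.5
centre [0.50334094 0.18511437 0.0810343 ]
[0.50148221 0.18294555 0.086     ]
   len 0.1479 dir deg -3.1
   len 0.1492 dir deg -2.7
   len 0.2028 dir deg 86.8
grip hi [0.5325 0.1841 0.1156] err mm 1.7
grip lo [0.4743 0.1881 0.1138] err mm 2.4
   len 0.0583 dir deg -3.9
[0.50338114 0.18606928 0.11469127]
```

Heights come out about 5 mm low throughout (calibration bias), but every size and yaw matches, so the identifications hold. I'll hover over the grip and refine with the wrist camera.

```bash
python3 -c "
from h import *
go([.503,.186,.22],np.radians(86.9))"
```

```text
shift [-1.3521 -0.9131  0.0542]
turn rz -0.1455
j7 -0.08847997642790519
```

```bash
python3 -m pendant '[[-1,-0.17,-0.11,0.0,0,0,0],[-1,-0.34,-0.23,0,0,0,-0.05],[-1,-0.5,-0.34,0,0,0,-0.1],[-1,-0.676,-0.457,0.02,0,0,-0.1455],[-1,-0.82,-0.55,0.03,0,0,-0.1455],[-1,-0.98,-0.66,0.04,0,0,-0.1455],[-1,-0.98,-0.66,0.04,0,0,-0.1455]]' 20; python3 -c "
from h import *
go([.503,.186,.22],np.radians(86.9))"
```

```text
time: 1.02
ee_pos: [0.4279, 0.292, 0.2244]
eef_rot: [0.031, 1.0, -0.001, 0.0]
ft_force: [0.2, 1.4, 0.1]
width: 0.0871
grip_force: 0.0
shift [-0.2718 -0.3373  0.0151]
turn rz -0.0038
j7 0.832384577862225
```

```bash
python3 -m pendant '[[-1,-0.14,-0.17,0.01,0,0,-0.0038],[-1,-0.272,-0.337,0.015,0,0,-0.0038],[-1,-0.272,-0.337,0.015,0,0,-0.0038],[-1,-0.272,-0.337,0.015,0,0,-0.0038]]'; python3 - <<'E'
from h import *
import pickle
c=shot('wrist','w1.png'); pickle.dump(c,open('w1.pkl','wb')); s=r.read_state(); print(s['ee_pos'],s['ft_force'],-cal(c)[1].T@cal(c)[2])
g=[.503,.185,.12]; print('pred grip top',proj(c,g,True), [np.round(proj(c,p,True)) for p in ([.459,-.009,.03],[.457,-.112,.034])])
E
```

```text
time: 1.52
ee_pos: [0.5008, 0.1921, 0.2198]
eef_rot: [0.023, 1.0, 0.0, -0.0]
ft_force: [-0.3, 0.2, 0.1]
width: 0.0867
grip_force: 0.0
[0.50039907 0.19292488 0.21984386] [-0.48558149 -0.17542369 -0.70850852] [0.4199539  0.1959603  0.36937381]
pred grip top (np.float64(311.0777683243652), np.float64(246.2910869230917)) [array([122., 185.]), array([ 48., 193.])]
```

View pics/w1.png

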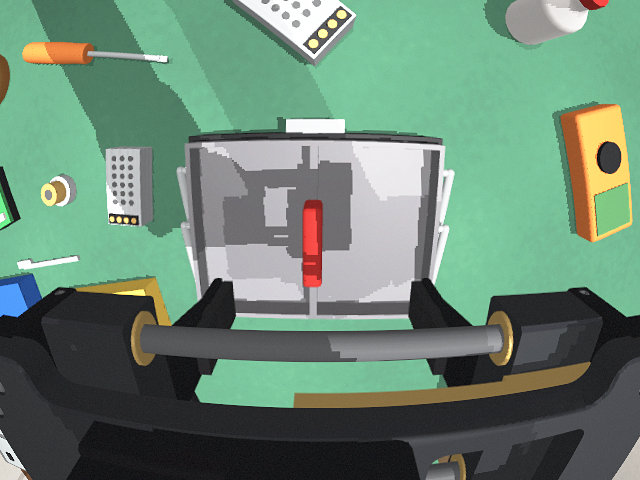

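The wrist view shows the red grip centred at (312,243), and the prediction was (311,246), so the estimate holds within about 2 mm. Descending onto it.

```bash
python3 - <<'E'
from h import *
s=r.read_state(); print(np.abs(s['joint_vel']).max()); go([.503,.1855,.104],np.radians(86.9))
E
```

```text
0.013011511518414351
shift [-0.01   -0.0245  0.3861]
turn rz 0.0048
j7 1.1040859417266056
```

```bash
python3 -m pendant '[[-1,-0.01,-0.0245,0.15,0,0,0.0048],[-1,-0.01,-0.0245,0.3,0,0,0.0048],[-1,-0.01,-0.0245,0.386,0,0,0.0048],[-1,-0.01,-0.0245,0.386,0,0,0.0048],[0.8,-0.01,-0.0245,0.386,0,0,0.0048],[0.8,-0.01,-0.0245,0.386,0,0,0.0048],[0.8,-0.01,-0.0245,0.386,0,0,0.0048],[0.8,-0.01,-0.0245,0.386,0,0,0.0048]]' 25; python3 -c "
from h import *
s=r.read_state(); print(s['ee_pos'],s['ft_force'])
M=R.from_quat(s['eef_rot']).as_matrix(); print(M.round(3))
d=R.from_euler('z',-3,degrees=True).as_matrix()[:,0]
for a in np.linspace(0,2.44,9): 
    x=.0705-.075*np.cos(.349+a)-.0705+.075*np.cos(.349); z=.075*(np.sin(.349+a)-np.sin(.349)); print(a.round(2),np.round(M.T@(d*x+[0,0,z])/.3,3), x,z)
"
```

```text
time: 2.58
ee_pos: [0.5041, 0.1839, 0.1047]
eef_rot: [0.028, 1.0, 0.0, 0.0]
ft_force: [0.6, -0.1, 0.9]
width: 0.0546
grip_force: 0.0
[0.50406469 0.1838576  0.1046719 ] [ 0.57180166 -0.09189478  0.87892736]
[[-0.998  0.056  0.001]
 [ 0.056  0.998  0.   ]
 [-0.001  0.    -1.   ]]
0.0 [0. 0. 0.] 0.0 0.0
0.3 [-0.037  0.    -0.067] 0.010954383764387704 0.019980572062771106
0.61 [-0.091  0.    -0.119] 0.027403218762533314 0.035749453152336436
0.92 [-0.16   0.001 -0.153] 0.04782817727068672 0.04585107943493481
1.22 [-0.235  0.001 -0.164] 0.07034391113118992 0.04935300923663852
1.52 [-0.31   0.001 -0.153] 0.0928720808783704 0.04593199309296251
1.83 [-0.378  0.002 -0.119] 0.11333319913842041 0.03590381164459808
2.13 [-0.433  0.002 -0.067] 0.12983857998819295 0.020194127159636883
2.44 [-0.47   0.002 -0.001] 0.1408646761771936 0.0002530392644397958
```

```bash
python3 -m pendant '[[0.8,0,0,0,0,0,0],[0.8,0,0,0,0,0,0],[0.8,0,0,0,0,0,0],[0.8,0,0,0,0,0,0],[0.8,0,0,0,0,0,0],[0.8,0,0,0,0,0,0],[0.8,0,0,0,0,0,0]]' 25
```

```text
time: 3.45
ee_pos: [0.5039, 0.185, 0.1043]
eef_rot: [0.028, 1.0, 0.001, 0.0]
ft_force: [0.7, 5.6, -2.8]
width: 0.0141
grip_force: 25.0
```

```bash
python3 -m pendant '[[0.8,-0.037,0,-0.067,0,0,0],[0.8,-0.091,0,-0.119,0,0,0],[0.8,-0.16,0,-0.153,0,0,0],[0.8,-0.235,0.001,-0.164,0,0,0],[0.8,-0.31,0.001,-0.153,0,0,0],[0.8,-0.378,0.002,-0.119,0,0,0],[0.8,-0.433,0.002,-0.067,0,0,0],[0.8,-0.462,0.002,-0.02,0,0,0]]' 25;python3 -m pendant '[[0.8,-0.008,0,0.019,0,0,0],[0.8,-0.008,0,0.019,0,0,0],[0.8,-0.008,0,0.019,0,0,0],[-1,-0.008,0,0.019,0,0,0],[-1,-0.008,0,0.019,0,0,0],[-1,-0.008,0,0.019,0,0,0],[-1,-0.008,0,0.019,0,0,0]]'
```

```text
time: 4.45
ee_pos: [0.6427, 0.1771, 0.1094]
eef_rot: [0.028, 1.0, 0.0, -0.0]
ft_force: [-2.7, 2.7, -0.3]
width: 0.014
grip_force: 25.0
time: 5.32
ee_pos: [0.6447, 0.1762, 0.1046]
eef_rot: [0.028, 1.0, -0.0, -0.0]
ft_force: [-0.9, 0.4, 0.9]
width: 0.046
grip_force: 0.0
```

```bash
python3 - <<'E'
from h import *
go([.459,-.009,.22],np.radians(82.9))
E
```

```text
shift [ 0.5833 -0.6514 -0.3847]
turn rz 0.0323
j7 1.277086103950422
```

```bash
python3 -m pendant '[[-1,0,0,-0.1,0,0,0],[-1,0,0,-0.2,0,0,0],[-1,0,0,-0.385,0,0,0],[-1,0.14,-0.15,-0.385,0,0,0],[-1,0.28,-0.31,-0.385,0,0,0.03],[-1,0.42,-0.47,-0.385,0,0,0.0323],[-1,0.583,-0.651,-0.385,0,0,0.0323],[-1,0.583,-0.651,-0.385,0,0,0.0323]]'; python3 -m pendant '[[-1,0,0,0,0,0,0],[-1,0,0,0,0,0,0],[-1,0,0,0,0,0,0]]'; python3 - <<'E'
from h import *
import pickle
c=shot('wrist','w2.png'); pickle.dump(c,open('w2.pkl','wb')); s=r.read_state(); print(s['ee_pos'])
for n,p in dict(psu=[.459,-.009,.03],foot=[.457,-.112,.034],card=[.456,-.236,.02]).items(): print(n,np.round(proj(c,p,True)))
E
```

```text
time: 6.32
ee_pos: [0.457, -0.0116, 0.2204]
eef_rot: [0.064, 0.998, 0.001, 0.0]
ft_force: [0.4, 1.1, 0.4]
width: 0.0875
grip_force: 0.0
time: 6.7
ee_pos: [0.4597, -0.0078, 0.2198]
eef_rot: [0.061, 0.998, -0.0, -0.0]
ft_force: [-0.0, -0.0, -0.2]
width: 0.0866
grip_force: 0.0
[ 0.45960517 -0.00799157  0.21976696]
psu [320. 213.]
foot [213. 225.]
card [114. 235.]
```

View pics/w2.png

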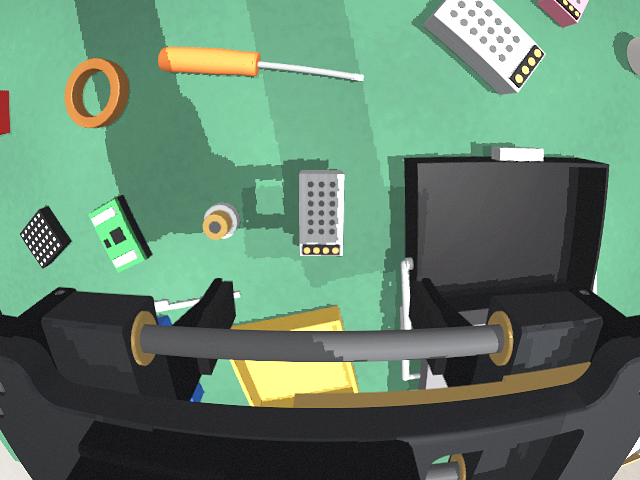

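w2 shows the unit's top centred at (322,213), with a prediction of (320,213), and squared to the tool. The open compartment is clear. Next I'll compute the grasp and refine the foot (215,227) and card (119,234).

```bash
python3 - <<'E'
from h import *
import pickle
c=pickle.load(open('w2.pkl','rb')); w1=pickle.load(open('w1.pkl','rb'))
p=atz(c,321.7,213,.03,True); print(p)
a,b=atz(c,321.5,171,.03,True),atz(c,322,255,.03,True); print(np.linalg.norm(a-b),np.degrees(np.arctan2(*(b-a)[1::-1])))
print('foot',atz(c,215,227,.034,True)); print('card',np.mean([atz(c,*q,.02,True) for q in [(89,217),(122,195),(150,253),(118,271)]],0))
go([p[0],p[1],.02],np.radians(82.7))
E
```

```text
[ 0.45953786 -0.00725838  0.03      ]
0.08144780252104977 -6.625128583729503
foot [ 0.45921559 -0.11070095  0.034     ]
card [ 0.4561942  -0.22995998  0.02      ]
shift [2.000e-04 2.800e-03 6.659e-01]
turn rz 0.0023
j7 1.3543069503561718
```

```bash
python3 -m pendant '[[-1,0,0.003,0.2,0,0,0.002],[-1,0,0.003,0.4,0,0,0.002],[-1,0,0.003,0.58,0,0,0.002],[-1,0,0.003,0.666,0,0,0.002],[-1,0,0.003,0.666,0,0,0.002],[0.6,0,0.003,0.666,0,0,0.002],[0.6,0,0.003,0.666,0,0,0.002],[0.6,0,0.003,0.666,0,0,0.002]]' 25;python3 -m pendant '[[0.6,0,0,0,0,0,0],[0.6,0,0,0,0,0,0],[0.6,0,0,0,0,0,0],[0.6,0,0,0,0,0,0]]'; python3 -c "
from h import *
go([.4875,.1845,.15],np.radians(86.9))"
```

```text
time: 7.75
ee_pos: [0.4599, -0.0076, 0.0211]
eef_rot: [0.064, 0.998, 0.0, 0.001]
ft_force: [0.8, 0.2, 0.3]
width: 0.0649
grip_force: 0.0
time: 8.25
ee_pos: [0.4592, -0.0079, 0.0203]
eef_rot: [0.064, 0.998, 0.0, -0.0]
ft_force: [-1.4, -0.6, 3.0]
width: 0.0418
grip_force: 25.0
shift [-0.0115  0.648  -0.4322]
turn rz -0.0353
j7 1.4615607095139957
```

```bash
python3 -m pendant '[[0.6,0,0,-0.15,0,0,0],[0.6,0,0,-0.32,0,0,0],[0.6,0,0,-0.432,0,0,0],[0.6,0,0.15,-0.432,0,0,0],[0.6,-0.005,0.32,-0.432,0,0,-0.035],[0.6,-0.01,0.48,-0.432,0,0,-0.035],[0.6,-0.0115,0.648,-0.432,0,0,-0.035],[0.6,-0.0115,0.648,-0.432,0,0,-0.035]]';python3 -m pendant '[[0.6,0,0,0,0,0,0],[0.6,0,0,0,0,0,0],[0.6,0,0,0,0,0,0]]'; python3 -c "
from h import *
go([.4875,.1845,.026],np.radians(86.9))"
```

```text
time: 9.25
ee_pos: [0.4865, 0.1888, 0.149]
eef_rot: [0.024, 1.0, 0.0, -0.001]
ft_force: [1.2, -0.3, -3.3]
width: 0.0419
grip_force: 25.0
time: 9.62
ee_pos: [0.4875, 0.1836, 0.1499]
eef_rot: [0.028, 1.0, 0.0, 0.0]
ft_force: [0.0, 0.3, -2.5]
width: 0.0423
grip_force: 25.0
shift [3.00e-04 3.10e-03 4.13e-01]
turn rz -0.001
j7 1.1034136700932158
```

```bash
python3 -m pendant '[[0.6,0,0.003,0.15,0,0,0],[0.6,0,0.003,0.3,0,0,0],[0.6,0,0.003,0.38,0,0,0],[0.6,0,0.003,0.413,0,0,0],[0.6,0,0.003,0.413,0,0,0],[0.6,0,0.003,0.413,0,0,0],[-0.5,0,0.003,0.413,0,0,0],[-0.5,0,0.003,0.413,0,0,0]]';python3 -m pendant '[[-0.5,0,0,0,0,0,0],[-0.5,0,0,0,0,0,0],[-0.6,0,0,-0.15,0,0,0],[-0.6,0,0,-0.35,0,0,0],[-0.6,0,0,-0.46,0,0,0],[-0.6,0,0,-0.46,0,0,0],[-0.6,0,0,-0.46,0,0,0]]'; python3 - <<'E'
from h import *
shot('wrist','w3.png'); import cv2
go([.6447,.1765,.16],np.radians(86.9))
E
```

```text
time: 10.62
ee_pos: [0.488, 0.1857, 0.0267]
eef_rot: [0.027, 1.0, 0.0, 0.001]
ft_force: [0.9, 0.3, 0.2]
width: 0.0548
grip_force: 0.0
time: 11.5
ee_pos: [0.4871, 0.1853, 0.1631]
eef_rot: [0.027, 1.0, -0.0, -0.0]
ft_force: [-0.3, 0.3, -0.7]
width: 0.0697
grip_force: 0.0
shift [-5.27e-01  1.00e-04  8.10e-03]
turn rz -0.0003
j7 1.0994094364846045
```

View pics/w3.png

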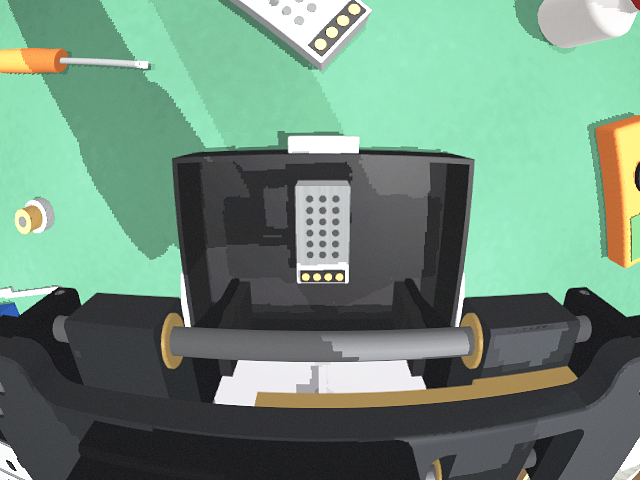

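w3 shows the unit lying flat in the compartment, centred at (322,232). Next I'll swing the tray back.

```bash
python3 -m pendant '[[-0.6,-0.17,0,0,0,0,0],[-0.6,-0.35,0,0,0,0,0],[-0.6,-0.527,0,0.008,0,0,0],[-0.6,-0.527,0,0.008,0,0,0],[-0.6,-0.527,0,0.1,0,0,0],[-0.6,-0.527,0,0.19,0,0,0],[0.8,-0.527,0,0.195,0,0,0],[0.8,-0.527,0,0.195,0,0,0]]' 25; python3 -m pendant '[[0.8,0,0,0,0,0,0],[0.8,0,0,0,0,0,0],[0.8,0,0,0,0,0,0],[0.8,0,0,0,0,0,0],[0.8,0,0,0,0,0,0],[0.8,0,0,0,0,0,0]]'
```

```text
time: 12.55
ee_pos: [0.6452, 0.177, 0.1061]
eef_rot: [0.027, 1.0, 0.0, 0.0]
ft_force: [1.2, -0.7, 0.6]
width: 0.057
grip_force: 0.0
time: 13.3
ee_pos: [0.6454, 0.177, 0.1055]
eef_rot: [0.027, 1.0, 0.0, 0.0]
ft_force: [0.1, 1.2, 0.5]
width: 0.0139
grip_force: 25.0
```

```bash
python3 -m pendant '[[0.8,0.037,0,-0.067,0,0,0],[0.8,0.092,0,-0.119,0,0,0],[0.8,0.16,0,-0.153,0,0,0],[0.8,0.235,-0.001,-0.164,0,0,0],[0.8,0.31,-0.001,-0.153,0,0,0],[0.8,0.379,-0.002,-0.119,0,0,0],[0.8,0.433,-0.002,-0.067,0,0,0],[0.8,0.462,-0.002,-0.02,0,0,0]]' 25;python3 -m pendant '[[0.8,0.008,0,0.021,0,0,0],[0.8,0.008,0,0.021,0,0,0],[0.8,0.008,0,0.021,0,0,0],[-0.6,0.008,0,0.021,0,0,0],[-0.6,0.008,0,0.021,0,0,0],[-0.6,0.008,0,0.021,0,0,0],[-0.6,0.008,0,0.021,0,0,0]]'; python3 -c "
from h import *
go([.459,-.111,.18],np.radians(86.9))"
```

```text
time: 14.3
ee_pos: [0.5069, 0.1848, 0.1114]
eef_rot: [0.027, 1.0, 0.001, 0.001]
ft_force: [7.9, 5.0, -4.0]
width: 0.0141
grip_force: 25.0
time: 15.18
ee_pos: [0.5045, 0.1836, 0.105]
eef_rot: [0.027, 1.0, -0.0, -0.0]
ft_force: [-0.5, 0.2, -0.1]
width: 0.0461
grip_force: 0.0
shift [ 0.0977 -0.989  -0.2496]
turn rz -0.0004
j7 1.142271097122071
```

```bash
python3 -m pendant '[[-1,0,0,-0.15,0,0,0],[-1,0,0,-0.25,0,0,0],[-1,0.02,-0.2,-0.25,0,0,0],[-1,0.04,-0.4,-0.25,0,0,0],[-1,0.06,-0.6,-0.25,0,0,0],[-1,0.08,-0.8,-0.25,0,0,0],[-1,0.098,-0.989,-0.25,0,0,0],[-1,0.098,-0.989,-0.25,0,0,0]]';python3 -m pendant '[[-1,0,0,0,0,0,0],[-1,0,0,0,0,0,0],[-1,0,0,0,0,0,0]]';  python3 - <<'E'
from h import *
import pickle
c=shot('wrist','w4.png'); pickle.dump(c,open('w4.pkl','wb'))
for n,p in dict(foot=[.4585,-.111,.034],card=[.456,-.233,.02],tile=[.4425,-.357,.02]).items(): print(n,np.round(proj(c,p,True)))
go([.4585,-.111,.031],np.radians(86.9))
E
```

```text
time: 16.18
ee_pos: [0.4579, -0.1152, 0.1804]
eef_rot: [0.031, 1.0, -0.0, 0.0]
ft_force: [0.8, 1.3, -0.2]
width: 0.0871
grip_force: 0.0
time: 16.55
ee_pos: [0.4592, -0.1097, 0.18]
eef_rot: [0.026, 1.0, 0.0, -0.0]
ft_force: [0.6, 0.5, -0.4]
width: 0.087
grip_force: 0.0
foot [320. 225.]
card [185. 225.]
tile [ 76. 220.]
shift [ 0.0018 -0.0037  0.4968]
turn rz 0.0005
j7 1.671103388659033
```

View pics/w4.png

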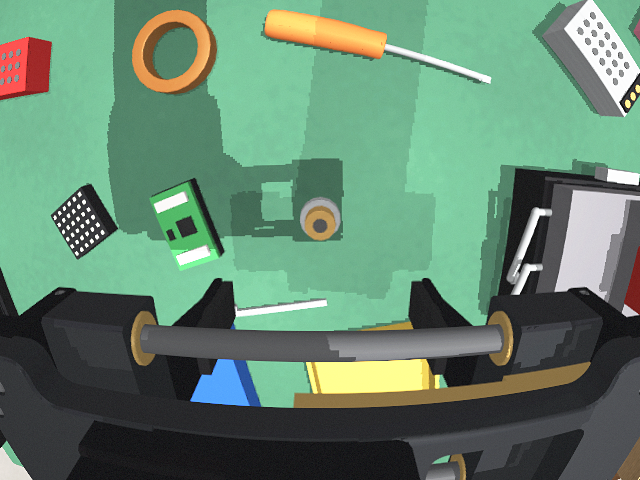

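w4 shows the foot's top hole at (320,226), which matches the prediction. The card is at about (184,226) and the tile at about (79,221), and both match too. Grasping the foot by its head.

```bash
python3 -m pendant '[[-1,0.002,-0.004,0.2,0,0,0],[-1,0.002,-0.004,0.38,0,0,0],[-1,0.002,-0.004,0.48,0,0,0],[-1,0.002,-0.004,0.495,0,0,0],[0.75,0.002,-0.004,0.495,0,0,0],[0.75,0.002,-0.004,0.495,0,0,0],[0.75,0.002,-0.004,0.495,0,0,0],[0.75,0.002,-0.004,0.495,0,0,0]]' 20;python3 -m pendant '[[0.75,0,0,0,0,0,0],[0.75,0,0,0,0,0,0],[0.75,0,0,0,0,0,0],[0.75,0,0,0,0,0,0],[0.75,0,0,0,0,0,0]]'; python3 -c "
from h import *
d=R.from_euler('z',-3,degrees=True).as_matrix()@np.array([0,-.052,0])
go(np.array([.504,.1845,.20])+d,np.radians(86.9))"
```

```text
time: 17.6
ee_pos: [0.4587, -0.1118, 0.0321]
eef_rot: [0.027, 1.0, 0.0, 0.0]
ft_force: [0.6, 0.2, -0.8]
width: 0.0549
grip_force: 0.0
time: 18.23
ee_pos: [0.4583, -0.1119, 0.0316]
eef_rot: [0.027, 1.0, 0.0, -0.0]
ft_force: [-0.1, -0.5, 1.0]
width: 0.0245
grip_force: 20.0
shift [-0.0985  0.8215 -0.5613]
turn rz -0.0003
j7 1.7989522419720436
```

```bash
python3 -m pendant '[[0.75,0,0,-0.18,0,0,0],[0.75,0,0,-0.36,0,0,0],[0.75,-0.02,0.04,-0.52,0,0,0],[0.75,-0.04,0.2,-0.56,0,0,0],[0.75,-0.06,0.4,-0.56,0,0,0],[0.75,-0.08,0.6,-0.56,0,0,0],[0.75,-0.0985,0.8215,-0.56,0,0,0],[0.75,-0.0985,0.8215,-0.56,0,0,0]]';python3 -m pendant '[[0.75,0,0,0,0,0,0],[0.75,0,0,0,0,0,0],[0.75,0,0,0,0,0,0]]'; python3 -c "
from h import *
d=R.from_euler('z',-3,degrees=True).as_matrix()@np.array([0,-.052,0])
go(np.array([.504,.1845,.0955])+d,np.radians(86.9))"
```

```text
time: 19.23
ee_pos: [0.5006, 0.1377, 0.199]
eef_rot: [0.024, 1.0, 0.0, -0.001]
ft_force: [0.6, -0.4, -0.9]
width: 0.024
grip_force: 20.0
time: 19.6
ee_pos: [0.5014, 0.1313, 0.1998]
eef_rot: [0.028, 1.0, 0.0, 0.0]
ft_force: [0.4, -0.9, -1.0]
width: 0.0245
grip_force: 20.0
shift [0.0007 0.0043 0.3475]
turn rz -0.0013
j7 1.2041464739772918
```

```bash
python3 -m pendant '[[0.75,0.001,0.004,0.15,0,0,0],[0.75,0.001,0.004,0.28,0,0,0],[0.75,0.001,0.004,0.33,0,0,0],[0.75,0.001,0.004,0.347,0,0,0],[0.75,0.001,0.004,0.35,0,0,0],[0.75,0.001,0.004,0.35,0,0,0],[-0.0,0.001,0.004,0.35,0,0,0],[-0.0,0.001,0.004,0.35,0,0,0]]';python3 -m pendant '[[0,0,0,0,0,0,0],[0,0,0,0,0,0,0],[0,0,0,-0.15,0,0,0],[0,0,0,-0.33,0,0,0],[0,0,0,-0.43,0,0,0],[-1,0,0,-0.43,0,0,0],[-1,0,0,-0.43,0,0,0]]'; python3 - <<'E'
from h import *
import pickle
shot('wrist','w5.png')
c=pickle.load(open('w4.pkl','rb'))
P=[atz(c,*q,.02,True) for q in [(150,197),(190,179),(220,256),(180,270)]]; print(np.round(P,4),np.mean(P,0))
go([.456,-.233,.22],np.radians(105.4-180))
E
```

```text
time: 20.6
ee_pos: [0.5013, 0.1339, 0.0951]
eef_rot: [0.027, 1.0, 0.0, 0.0]
ft_force: [0.3, 0.3, 0.2]
width: 0.0368
grip_force: 0.0
time: 21.48
ee_pos: [0.5007, 0.1336, 0.2229]
eef_rot: [0.027, 1.0, -0.0, -0.0]
ft_force: [-0.8, -0.2, -0.5]
width: 0.0563
grip_force: 0.0
[[ 0.4271 -0.264   0.02  ]
 [ 0.4144 -0.222   0.02  ]
 [ 0.4866 -0.2032  0.02  ]
 [ 0.499  -0.2455  0.02  ]] [ 0.4567836  -0.23369205  0.02      ]
shift [ 0.0813 -1.2283  0.0093]
turn rz -0.1544
j7 1.1965948461158038
```

View pics/w5.png

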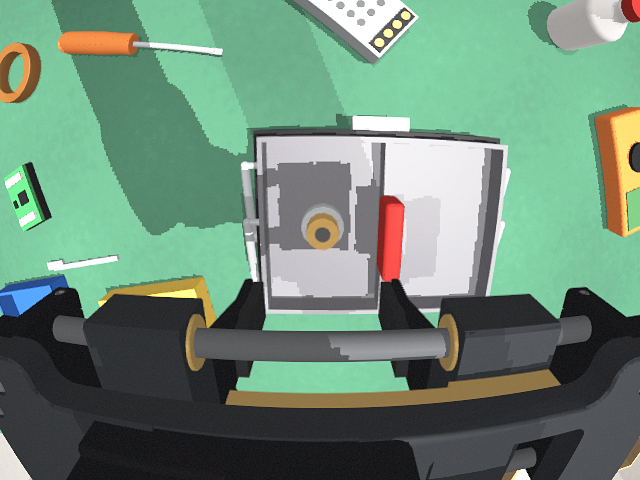

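w5 shows the foot standing in the pocket at (322,228) with the tray home. Next is the card.

```bash
python3 -m pendant '[[-1,0.01,-0.2,0,0,0,0],[-1,0.02,-0.4,0,0,0,-0.04],[-1,0.04,-0.6,0,0,0,-0.1],[-1,0.06,-0.8,0,0,0,-0.151],[-1,0.07,-0.98,0,0,0,-0.151],[-1,0.07,-0.98,0,0,0,-0.151],[-1,0.07,-0.98,0,0,0,-0.151],[-1,0.07,-0.98,0,0,0,-0.151]]'; python3 - <<'E'
from h import *
go([.4568,-.2337,.16],np.radians(105))
E
```

```text
time: 22.52
ee_pos: [0.4641, -0.1573, 0.2231]
eef_rot: [-0.131, 0.991, 0.0, -0.0]
ft_force: [-0.8, -0.3, 0.4]
width: 0.0871
grip_force: 0.0
shift [ 0.0898 -0.2396  0.2102]
turn rz 0.0009
j7 2.087959008622877
```

```bash
python3 -m pendant '[[-1,0.04,-0.12,0.1,0,0,0],[-1,0.09,-0.24,0.21,0,0,0],[-1,0.09,-0.24,0.21,0,0,0],[-1,0.09,-0.24,0.21,0,0,0],[-1,0.09,-0.24,0.21,0,0,0]]'; python3 - <<'E'
from h import *
import pickle
c=shot('wrist','w6.png'); pickle.dump(c,open('w6.pkl','wb'))
print('card',proj(c,[.4568,-.2337,.02],True),'tile',proj(c,[.4425,-.357,.02],True))
go([.4568,-.2337,.018],np.radians(105))
E
```

```text
time: 23.15
ee_pos: [0.4576, -0.2339, 0.1613]
eef_rot: [-0.132, 0.991, 0.0, 0.001]
ft_force: [-0.2, 0.2, 1.6]
width: 0.087
grip_force: 0.0
card (np.float64(321.86324752492857), np.float64(225.93414397757647)) tile (np.float64(181.62125373447563), np.float64(172.6212849965463))
shift [0.0024 0.0018 0.4776]
turn rz 0.0009
j7 2.317647283850576
```

View pics/w6.png

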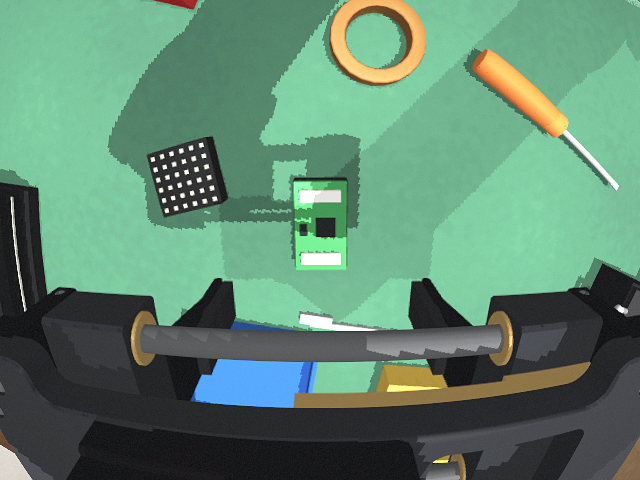

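w6 shows the card at (321,225), square to the tool and as predicted. The tile's centre is at about (186,177). Grasping the card.

```bash
python3 -m pendant '[[-1,0.002,0.002,0.2,0,0,0],[-1,0.002,0.002,0.38,0,0,0],[-1,0.002,0.002,0.47,0,0,0],[-1,0.002,0.002,0.477,0,0,0],[0.4,0.002,0.002,0.477,0,0,0],[0.4,0.002,0.002,0.477,0,0,0],[0.4,0.002,0.002,0.477,0,0,0],[0.4,0.002,0.002,0.477,0,0,0]]' 20;python3 -m pendant '[[0.4,0,0,0,0,0,0],[0.4,0,0,0,0,0,0],[0.4,0,0,0,0,0,0]]'; python3 - <<'E'
from h import *
import pickle
go([.634,-.0645,.14],np.radians(96.4))
c=pickle.load(open('w6.pkl','rb'))
P=[atz(c,*q,.02,True) for q in [(148,155),(210,138),(223,200),(165,216)]]; print(np.round(P,4),np.mean(P,0),[np.degrees(np.arctan2(*(P[i]-P[j])[1::-1])).round(1) for i,j in [(1,0),(2,1),(2,3),(3,0)]],[np.linalg.norm(P[i]-P[j]).round(4) for i,j in [(1,0),(2,1),(2,3),(3,0)]])
E
```

```text
time: 24.2
ee_pos: [0.4562, -0.2347, 0.018]
eef_rot: [-0.13, 0.991, -0.0, 0.0]
ft_force: [0.4, -0.7, -0.3]
width: 0.055
grip_force: 0.0
time: 24.58
ee_pos: [0.4559, -0.2347, 0.0176]
eef_rot: [-0.13, 0.991, 0.0, 0.0]
ft_force: [-1.3, 0.7, 3.7]
width: 0.0436
grip_force: 20.0
shift [-0.7203  0.3947 -0.4077]
turn rz 0.0715
j7 2.4588003093190083
[[ 0.4345 -0.3905  0.02  ]
 [ 0.4095 -0.3388  0.02  ]
 [ 0.4564 -0.3173  0.02  ]
 [ 0.4828 -0.3657  0.02  ]] [ 0.44580005 -0.35307091  0.02      ] [np.float64(115.8), np.float64(24.6), np.float64(118.5), np.float64(27.2)] [np.float64(0.0574), np.float64(0.0516), np.float64(0.0551), np.float64(0.0542)]
```

```bash
python3 -m pendant '[[0.4,0,0,-0.18,0,0,0],[0.4,0,0,-0.36,0,0,0],[0.4,-0.04,0.02,-0.41,0,0,0],[0.4,-0.2,0.11,-0.41,0,0,0],[0.4,-0.38,0.21,-0.41,0,0,0.04],[0.4,-0.56,0.3,-0.41,0,0,0.0715],[0.4,-0.72,0.395,-0.41,0,0,0.0715],[0.4,-0.72,0.395,-0.41,0,0,0.0715]]';python3 -m pendant '[[0.4,0,0,0,0,0,0],[0.4,0,0,0,0,0,0],[0.4,0,0,0,0,0,0]]'; python3 - <<'E'
from h import *
import pickle
c=shot('wrist','w7.png'); pickle.dump(c,open('w7.pkl','wb'))
for q in [(.060,.065),(-.060,.065),(-.06,-.065),(.06,-.065)]: print(np.round(proj(c,np.array([.6346,-.0642,.034])+R.from_euler('z',6.3,degrees=True).apply([*q,0]),True)))
go([.634,-.0645,.0235],np.radians(96.4))
E
```

```text
time: 25.58
ee_pos: [0.6357, -0.0581, 0.138]
eef_rot: [-0.06, 0.998, 0.001, -0.001]
ft_force: [-0.4, -0.8, -1.8]
width: 0.044
grip_force: 20.0
time: 25.95
ee_pos: [0.6334, -0.0653, 0.1406]
eef_rot: [-0.055, 0.998, 0.0, 0.0]
ft_force: [-0.2, -0.4, -0.7]
width: 0.044
grip_force: 20.0
[404. 313.]
[415. 160.]
[230. 160.]
[241. 313.]
shift [-0.0017  0.0018  0.3907]
turn rz -0.0005
j7 1.9090735176514795
```

View pics/w7.png

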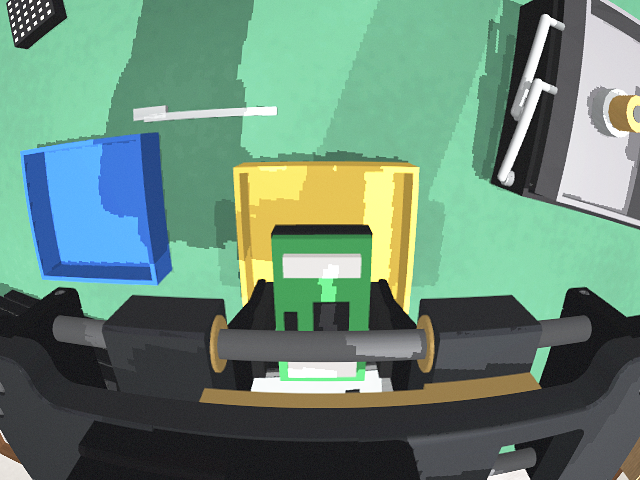

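w7 shows the card held over the yellow tray, with the near rim at (234,166) and (418,166), so the tray sits 3 mm further in +x and 2 mm in +y than estimated. Lowering with that correction.

```bash
python3 -m pendant '[[0.4,-0.01,0.008,0.15,0,0,0],[0.4,-0.01,0.008,0.29,0,0,0],[0.4,-0.01,0.008,0.36,0,0,0],[0.4,-0.01,0.008,0.391,0,0,0],[0.4,-0.01,0.008,0.391,0,0,0],[0.4,-0.01,0.008,0.391,0,0,0],[-0.35,-0.01,0.008,0.391,0,0,0],[-0.35,-0.01,0.008,0.391,0,0,0]]';python3 -m pendant '[[-0.35,0,0,0,0,0,0],[-0.35,0,0,0,0,0,0],[-0.35,0,0,-0.18,0,0,0],[-0.35,0,0,-0.36,0,0,0],[-0.4,0,0,-0.5,0,0,0],[-1,0,0,-0.5,0,0,0],[-1,0,0,-0.5,0,0,0]]'; python3 - <<'E'
from h import *
go([.4455,-.354,.17],np.radians(27))
E
```

```text
time: 27.0
ee_pos: [0.637, -0.0617, 0.0239]
eef_rot: [-0.056, 0.998, 0.0, 0.001]
ft_force: [1.1, 1.4, -0.7]
width: 0.0553
grip_force: 0.0
time: 27.88
ee_pos: [0.6362, -0.0616, 0.1726]
eef_rot: [-0.056, 0.998, 0.0, -0.0]
ft_force: [-0.2, -0.4, -0.9]
width: 0.0733
grip_force: 0.0
shift [ 0.7406 -0.8977  0.0088]
turn rz 0.5784
j7 1.8946140256933839
```

```bash
python3 -m pendant '[[-1,0.11,-0.13,0,0,0,0.08],[-1,0.22,-0.26,0,0,0,0.16],[-1,0.33,-0.4,0,0,0,0.24],[-1,0.44,-0.53,0,0,0,0.32],[-1,0.55,-0.66,0,0,0,0.4],[-1,0.66,-0.8,0,0,0,0.48],[-1,0.74,-0.898,0.009,0,0,0.56],[-1,0.74,-0.898,0.009,0,0,0.578]]';python3 -m pendant '[[-1,0,0,0,0,0,0],[-1,0,0,0,0,0,0],[-1,0,0,0,0,0,0]]';  python3 - <<'E'
from h import *
import pickle
c=shot('wrist','w8.png'); pickle.dump(c,open('w8.pkl','wb'))
print('tile',proj(c,[.4455,-.354,.02],True))
go([.4455,-.354,.018],np.radians(27))
E
```

```text
time: 28.88
ee_pos: [0.4429, -0.3566, 0.1693]
eef_rot: [0.526, 0.851, -0.001, -0.001]
ft_force: [1.0, 0.5, -0.1]
width: 0.0869
grip_force: 0.0
time: 29.25
ee_pos: [0.4466, -0.3534, 0.1703]
eef_rot: [0.521, 0.853, 0.0, -0.0]
ft_force: [-0.1, 0.2, 0.4]
width: 0.0869
grip_force: 0.0
tile (np.float64(318.94917285064525), np.float64(225.12079785517307))
shift [-0.     -0.0037  0.508 ]
turn rz 0.0013
j7 1.3277808244285838
```

View pics/w8.png

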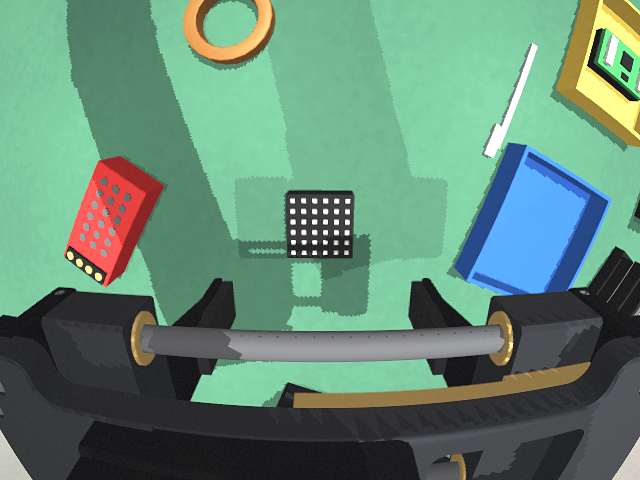

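w8 shows the tile centred at (319,227), square to the tool and as predicted. The card is visible in the yellow tray at (620,62). Grasping the tile.

```bash
python3 -m pendant '[[-1,0,-0.004,0.2,0,0,0],[-1,0,-0.004,0.38,0,0,0],[-1,0,-0.004,0.49,0,0,0],[-1,0,-0.004,0.508,0,0,0],[-1,0,-0.004,0.508,0,0,0],[0.2,0,-0.004,0.508,0,0,0],[0.2,0,-0.004,0.508,0,0,0],[0.2,0,-0.004,0.508,0,0,0]]' 20;python3 -m pendant '[[0.2,0,0,0,0,0,0],[0.2,0,0,0,0,0,0],[0.2,0,0,0,0,0,0]]'; python3 - <<'E'
from h import *
import pickle
c=pickle.load(open('w8.pkl','rb'))
for q in [(513,144),(609,200)]: print(np.round(atz(c,*q,.034,True),4))
c=pickle.load(open('w7.pkl','rb'))
P=[np.round(atz(c,*q,.034,True),4) for q in [(22,152),(158,133),(42,281),(171,270)]]; print(P)
go([.631,-.264,.14],np.radians(96.4))
E
```

```text
time: 30.3
ee_pos: [0.4453, -0.3548, 0.0187]
eef_rot: [0.522, 0.853, 0.0, 0.0]
ft_force: [0.4, 0.0, -0.1]
width: 0.0647
grip_force: 0.0
time: 30.68
ee_pos: [0.4451, -0.3547, 0.0183]
eef_rot: [0.522, 0.853, 0.0, 0.0]
ft_force: [-0.8, 1.2, 4.8]
width: 0.0558
grip_force: 20.0
[ 0.555  -0.2132  0.034 ]
[ 0.6838 -0.1953  0.034 ]
[array([ 0.5828, -0.3339,  0.034 ]), array([ 0.5659, -0.1919,  0.034 ]), array([ 0.7035, -0.3231,  0.034 ]), array([ 0.6714, -0.1802,  0.034 ])]
shift [-0.0125  0.6897 -0.4054]
turn rz -0.5779
j7 1.4598822049877003
```

```bash
python3 -m pendant '[[0.2,0,0,-0.2,0,0,0],[0.2,0,0,-0.4,0,0,-0.06],[0.2,0,0.12,-0.405,0,0,-0.14],[0.2,0,0.24,-0.405,0,0,-0.22],[0.2,-0.005,0.36,-0.405,0,0,-0.3],[0.2,-0.01,0.48,-0.405,0,0,-0.38],[0.2,-0.01,0.6,-0.405,0,0,-0.46],[0.2,-0.0125,0.69,-0.405,0,0,-0.54]]'; python3 -m pendant '[[0.2,0,0,0,0,0,-0.036],[0.2,0,0,0,0,0,-0.036],[0.2,0,0,0,0,0,-0.036],[0.2,0,0,0,0,0,-0.036]]'; python3 - <<'E'
from h import *
import pickle
c=shot('wrist','w9.png'); pickle.dump(c,open('w9.pkl','wb'))
for q in [(-.060,.065),(-.06,-.065)]: print(np.round(proj(c,np.array([.631,-.264,.034])+R.from_euler('z',6.5,degrees=True).apply([*q,0]),True)))
im=cv2.cvtColor(c['pixels'],cv2.COLOR_RGB2HSV); m=cv2.inRange(im,(100,120,60),(125,255,255)); ys,xs=np.nonzero(m[:, 150:500]); 
for v in (150,154,158,162,166,170,175,180): 
    x=np.nonzero(m[v,150:500])[0]; print(v,x.min()+150 if len(x) else None,x.max()+150 if len(x) else None)
go([.631,-.264,.0245],np.radians(96.4))
E
```

```text
time: 31.68
ee_pos: [0.6321, -0.2627, 0.1388]
eef_rot: [-0.019, 1.0, 0.0, -0.0]
ft_force: [0.4, -0.7, -0.7]
width: 0.056
grip_force: 20.0
time: 32.17
ee_pos: [0.6307, -0.2642, 0.1396]
eef_rot: [-0.053, 0.999, 0.0, -0.0]
ft_force: [0.0, -0.4, -1.0]
width: 0.0554
grip_force: 20.0
[414. 158.]
[228. 159.]
150 None None
154 None None
158 258 404
162 230 372
166 227 401
170 227 408
175 227 408
180 228 407
shift [-7.000e-04  3.000e-04  3.839e-01]
turn rz -0.0025
j7 2.2232200613927686
```

```bash
python3 -m pendant '[[0.2,-0.007,0,0.15,0,0,0],[0.2,-0.007,0,0.29,0,0,0],[0.2,-0.007,0,0.36,0,0,0],[0.2,-0.007,0,0.382,0,0,0],[0.2,-0.007,0,0.384,0,0,0],[0.2,-0.007,0,0.384,0,0,0],[-0.6,-0.007,0,0.384,0,0,0],[-0.6,-0.007,0,0.384,0,0,0]]';python3 -m pendant '[[-0.6,0,0,0,0,0,0],[-0.6,0,0,0,0,0,0],[-0.6,0,0,-0.18,0,0,0],[-0.6,0,0,-0.36,0,0,0],[-0.6,0,0,-0.55,0,0,0],[-0.6,0.15,0,-0.6,0,0,0],[-0.6,0.3,0,-0.6,0,0,0],[-0.6,0.3,0,-0.6,0,0,0]]'; python3 - <<'E'
from h import *
t=cv2.cvtColor(shot('top')['pixels'],cv2.COLOR_RGB2BGR); s=cv2.cvtColor(shot('scene')['pixels'],cv2.COLOR_RGB2BGR)
a=cv2.resize(t[130:290,160:460],(800,427)); b=cv2.resize(s[130:450,200:500],(400,427))
o=np.hstack([a,b]); o=cv2.resize(o,None,fx=2/3,fy=2/3,interpolation=cv2.INTER_AREA); cv2.imwrite('pics/end.png',o); print(r.read_state()['ft_force'])
E
```

```text
time: 33.22
ee_pos: [0.6334, -0.2638, 0.0251]
eef_rot: [-0.054, 0.999, -0.0, 0.001]
ft_force: [-0.1, 0.6, 0.0]
width: 0.0663
grip_force: 0.0
time: 34.22
ee_pos: [0.5405, -0.2749, 0.205]
eef_rot: [-0.052, 0.999, 0.0, 0.0]
ft_force: [1.1, 1.0, -0.5]
width: 0.0693
grip_force: 0.0
[0.85095094 1.69300581 0.4697754 ]
```

View pics/end.png

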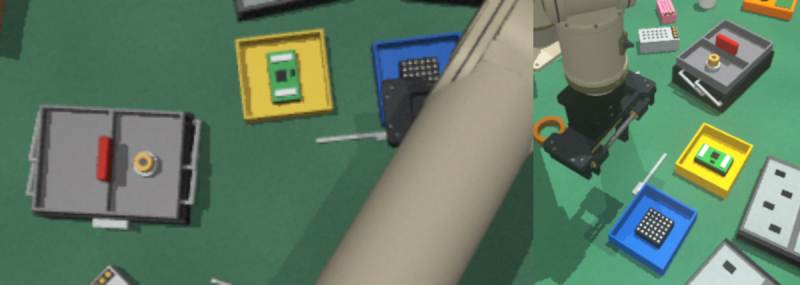

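The final views show the card flat in the yellow tray (285,77), the tile flat in the blue tray (655,228), the foot standing in the lowered grey tray (145,163), and the gripper clear of everything.

```bash
python3 -c "
from h import *
print(r.close_job())"
```

```text
the job is handed in; nothing more can be done
None
```

All four parts are sorted, the grey tray is lowered home again, and the job was handed in at about 34 s; the final pictures looked right, but no verdict came back.

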